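Turn a stack-nest tote half a turn and nest it fully home by feel

TASK

Pick up the small empty tote by its cross handle, turn it about half a turn so that its label end and the label end of the lower tote in the cradle point the same way, and nest it in the lower tote. The lower tote may have slid a little along its cradle, so find the notches gently by feel and never force it (stay under about 30 N); leave the upper tote sitting fully home and level, let go of it, and do not disturb the steel block or the tape roll.

Things in the scene. Friction and masses are not known exactly. Their poses are not given: they have to be found in the camera images.
- upper_tote: Loose grey stack-nest tote, 0.2 to 0.4 kg: open box 144 (x) x 84 (y) x 60 mm (z) with a cross handle above. Origin: centre of its underside; +x points to the end with the label holder, +z up. It starts on the worktop to the left or right of the cradle, turned half a turn (give or take 0.7 rad) from the nesting direction.
- handle (a point): Centre of the upper tote's handle bar, 92 mm above its underside; axes as the tote's. The bar is 14 mm thick (x), 24 mm tall (80 to 104 mm above the underside) and free for 70 mm along y. Grip it from above, jaws closing along the tote's x.
- tote_label (a point): Middle of the label holder on the upper tote's +x end: 72 mm from its origin along x, 34 mm up.
- lug (a point): Outer lower edge of one of the upper tote's four lugs, at x = +55, y = +49, z = 0 mm of the tote. Two lugs on each long side, at x = +55 and -25 mm, each 19 mm wide along x, 7 mm proud of the side wall, from the underside up to 30 mm, lower corners rounded 2 mm.
- cradle: Aluminium cradle fixed to the worktop, 254 (x) x 132 (y) mm, 8 mm plate, guides up to 24 mm. Origin: centre of its underside; +x is the way the lower tote's label end points. The grey open lower tote (190 x 115 x 62 mm) lies in it, parallel and centred in y, but anywhere within 18 mm of centre along x; its position is NOT reported. It slides along x if pushed with 9 N.
- shoulder_level (a point): Over the cradle's origin at the height (58 mm) of the lower tote's shoulders: ledges inside its long sides, 44 to 52 mm from the centre line, each with two notches 22 mm wide along x, 55 mm towards the label end and 25 mm away from it, from the lower tote's middle. Outer walls go on to 70 mm, flaring out; below the shoulder tops lugs have 3 mm play in y. Low ends 53 mm high.
- home_level (a point): Over the cradle's origin at the height (28 mm) of the notch floors. With the right way round and the totes' middles in line (within about 2 mm along x) the lugs enter the notches and the upper tote's underside sinks here: fully home. Otherwise, or the wrong way round, it stands on the shoulders, 30 mm higher.
- cradle_label_end (a point): End of the cradle on the lower tote's label side: 127 mm from the cradle's origin along its +x, 8 mm up.
- tape_roll: Bystander: green masking tape roll, 88 mm across, 19 mm high, lying flat. Not to be moved.
- steel_block: Bystander: small ground steel block, 24 x 50 x 14 mm, lying on the worktop. Not to be moved.
Not all that is in view belongs to the job. What is shaped like the upper_tote but turquoise is not meant.

How it is judged:
On the way, in this order (a step that is already met when the one before it is completed fails the run):
1. the upper tote is lifted clear of the worktop (height (world z) of upper_tote above 0.06 m), for 0.1 s.
2. turned half round: held over the cradle with its label end the same way as the lower tote's (horizontal distance between upper_tote and cradle below 0.05 m and x of tote_label in the frame of cradle above 0.03 m and angle between the x axis of upper_tote and the x axis of cradle, either way round below 0.12 rad and z of upper_tote in the frame of cradle above 0.04 m), for 0.1 s.
At the end, for the whole second after the job is handed in: The upper tote sits in the lower one, label ends the same way: its underside 25 to 30.5 mm above the cradle's origin (28 is fully home), level within 2 degrees, parallel to the cradle within 0.06 rad, centred within 6 mm across and 24 mm overall, at rest and released (z of upper_tote in the frame of cradle between 0.025 and 0.0305 m and angle between upper_tote's own z axis and vertical below 0.035 rad and angle between the x axis of upper_tote and the x axis of cradle, either way round below 0.06 rad and x of tote_label in the frame of cradle above 0.05 m and y of upper_tote in the frame of cradle between -0.006 and 0.006 m and horizontal distance between upper_tote and cradle below 0.024 m and linear speed of upper_tote below 0.01 m/s and angular speed of upper_tote below 0.05 rad/s); the robot touches nothing.
It fails at once if the upper tote is pressed or knocked against the lower tote or cradle with more than 60 N (contact force between upper_tote and cradle above 60 N).
It fails at once if the upper tote is tipped over 20 degrees (angle between upper_tote's own z axis and vertical above 0.35 rad).
It fails at once if the steel block is moved more than 15 mm (distance of steel_block from where it was at the start of the episode above 0.015 m).
It fails at once if the tape roll is moved more than 15 mm (distance of tape_roll from where it was at the start of the episode above 0.015 m).
It also fails if it takes over 72 s, if anything falls off the work surface, if the arm or the gripper's body presses on something with over 40 N, if the wrist force passes 120 N, or if a joint passes its speed limit or range.

ROBOT

A 6-joint arm with a two-finger parallel gripper is mounted at the origin on a cart in front of the work surface, level with it; the furniture and walls round the work are solid. World frame = base frame: x ahead of the robot, y to its left, z up, the work surface at z = 0. Lengths are in m, angles in rad, forces in N, time in s.
With the tool pointing down it reaches from about 0.25 to 0.775 m from the base axis. Payload 4 kg.
Tool frame: the origin (TCP) lies midway between the tips of the shut fingers; the grasp point (between the pads) lies 19 mm behind it; y points along the fingers, x is the direction in which the jaws open and shut, and the axes are right-handed (so a half turn about y gives the same grasp; the last joint's range is limited). The gripper opens to 94 mm and grips with 3 to 60 N. Pads are 16 mm wide; open, the fingers measure 119 mm over their backs; the gripper's body (75 mm by 177 mm) begins 78 mm behind the grasp point.
Start: joints at [1.1, 0.087, 1.371, -0, 1.684, -0.103], TCP at [0.198, 0.513, 0.172] pointing down, gripper open.
Joint ranges: [-3.1, 3.1], [-0.76, 2.03], [0.27, 2.55], [-1.08, 4.22], [0.17, 2.65], [-2.57, 2.57]. Speed limits (rad/s): [2.79, 2.79, 3.14, 3.14, 3.14, 3.14].

INTERFACE

Orientations are given as [roll, pitch, yaw] about the fixed x, y, z axes, in that order (R = Rz(yaw) Ry(pitch) Rx(roll)).
In Python, from bench import robot gives the robot as it stands.
- The arm moves only by the shell command python3 -m creep 'ROWS'. ROWS is JSON, a list of rows, each a list of 7 numbers: the shift along the tool's x, y, z in mm, then the turn, a rotation vector about the tool's x, y, z in degrees, then the closure in counts, from 0 (fully open) to 255 (shut). A call has 1 to 5 rows; each row is the pose to reach, as a shift and turn from the pose commanded when the call began, along the tool's axes at that moment; what a row does not reach only later rows make up. A row lasts 1/8 s, in which the tool goes at most 62.5 mm and 10.7 degrees, less where a joint would pass 70% of its speed; a pose out of reach is approached as far as the arm can. A call with a gripper value outside its range is refused whole. The fingers move at their own pace and stop on an object; the grip force is fixed at half the most. Time passes only in rows, so rows that repeat a pose let the fingers close. It gives the time, the measured TCP pose, the force and the opening at its end, in the units of the state.
- robot.get_obs(): the state, without advancing time (a new reading comes with each control period).
- robot.snapshot(name): name is "scene" or "top" or "wrist"; returns a dict with "color" (420x560x3 uint8, blue, green, red), "fx", "fy", "cx", "cy" (pixels), "world_from_camera" (4x4, takes a point from camera to world coordinates); the wrist camera has in their place "mount" (4x4, takes a point from camera to tool coordinates, whose origin is the TCP and whose axes are the tool frame's). Camera axes: x right, y down, z forward; pixel columns grow to the right and rows downward; lengths in m; the calibration is good to about 2 mm. A picture is of the moment at which its call begins: read the wrist's pose just before it. There is no depth.
- robot.close_job(): hands the job in, once; it reports no verdict.
Trained networks look in the newest picture that a camera, given by its name, has taken for a name from the list of things; names that differ only in an ending like _2 or _b are one class to them, and where a whole thing is asked for, a point or a joint stands for the part that bears it (a point fixed in the world has none). Each returns a list of dicts, best first, with "p" (0 to 1); they miss things now and then, are a little off and sometimes report something else, mostly with a low value. They report only what shows in the picture. A call takes as long as a camera call. They do not tell look-alikes from the thing itself.
- robot.spot_in(name, camera): "point" ([x, y, z] in m, in world coordinates, good to about 4 mm: the middle of the surface that is visible of it).
- robot.landmark_of(name, camera): "point" ([x, y, z] in m, in world coordinates, good to about 4 mm: a listed point, or the origin of a listed thing).
The state is a dict: "time": time; "joint_positions": joint angles; "qvel": joint speeds; "joint_torque": joint torques, N m; "tool_pos": TCP position; "ee_rot": TCP orientation; "wrist_force": force on the tool from outside, world axes, zero at the start; "wrist_torque": the same for the moment, N m; "width": finger opening in m.
Only numpy, scipy, OpenCV 4.12 (cv2) and the standard library are available. Lean on these libraries where they do the work, as an engineer would, in place of code of your own. Each camera call takes 0.05 s, during which the arm holds its last target.

## Working session

There is one attempt and no reset: what is moved stays moved. The work goes in short steps, Python scripts to look and compute and a shell command to move; the robot and the scene stay as the last step left them, time stands still between calls to the robot, and variables do not carry over. Pictures are saved under pics/ and viewed, and the job is handed in when it is done.

```bash
ls; mkdir -p pics; python3 - <<'E'
from bench import robot
import cv2
o=robot.get_obs(); print(o)
for n in ("scene","top","wrist"):
    s=robot.snapshot(n); cv2.imwrite(f"pics/{n}0.png",s["color"])
    print(n,[s[k] for k in("fx","fy","cx","cy")]); print(s.get("world_from_camera",s.get("mount")).round(4).tolist() if hasattr(s.get("world_from_camera",s.get("mount")),'round') else s.get("world_from_camera",s.get("mount")))
for c in("scene","top"):
    for n in("upper_tote","handle","tote_label","cradle","cradle_label_end","tape_roll","steel_block","lug"):
        print(c,n,[(([round(float(v),4) for v in d["point"]]),round(d["p"],2)) for d in robot.landmark_of(n,c)])
E
```

```text
pics
{'time': 0.0, 'joint_positions': array([ 1.09988872e+00,  8.79820269e-02,  1.37225162e+00, -9.72641562e-06,
        1.68357776e+00, -1.03095768e-01]), 'qvel': array([-0.001289  , -0.00016674, -0.00034509, -0.00027687,  0.00026966,
        0.00050578]), 'joint_torque': array([-6.64725194e-04, -3.40189183e+01, -3.02422822e+01,  7.18023512e-02,
        3.30772146e-02, -1.96673295e-04]), 'tool_pos': array([0.19749025, 0.51265924, 0.17089082]), 'ee_rot': array([-1.5705776 ,  0.00220797,  1.20298365]), 'wrist_force': array([ 0.01073611,  0.35559436, -0.95665318]), 'wrist_torque': array([-0.03276254,  0.04354556,  0.00101441]), 'width': 0.09394089305448822}
scene [421.0446847262064, 421.0446847262064, 276.1706038111973, 213.26413843881463]
[[0.6919, -0.2875, 0.6623, -0.1769], [-0.7215, -0.3094, 0.6194, -0.9247], [0.0269, -0.9064, -0.4215, 0.5735], [0.0, 0.0, 0.0, 1.0]]
top [380.33948451515164, 380.33948451515164, 272.77745832656893, 209.46144605504597]
[[0.0153, -0.9823, 0.1869, 0.3765], [-0.9997, -0.0188, -0.0171, -0.1803], [0.0203, -0.1866, -0.9822, 1.1174], [0.0, 0.0, 0.0, 1.0]]
wri
[... 661 characters left out ...]

scene steel_block [([0.4679, -0.5513, 0.0025], 0.83)]
scene lug [([0.4572, 0.1166, -0.001], 0.97), ([0.4371, -0.0842, 0.0015], 0.6)]
top upper_tote [([0.4036, 0.1671, 0.002], 0.66), ([0.4828, -0.0314, 0.0018], 0.65)]
top handle [([0.4817, -0.0287, 0.093], 0.86), ([0.4031, 0.1673, 0.091], 0.77)]
top tote_label [([0.6289, -0.3677, 0.0056], 0.64), ([0.4103, 0.094, 0.0376], 0.57)]
top cradle [([0.5072, -0.3752, -0.0021], 0.82)]
top cradle_label_end [([0.6286, -0.3681, 0.0032], 0.84), ([0.5016, -0.3763, 0.0274], 0.43)]
top tape_roll [([0.752, -0.0542, -0.0031], 0.8)]
top steel_block [([0.4694, -0.554, -0.0038], 0.64)]
top lug [([0.4568, 0.1151, -0.0046], 0.9), ([0.4357, -0.0844, -0.0019], 0.66)]
```

View pics/scene0.png

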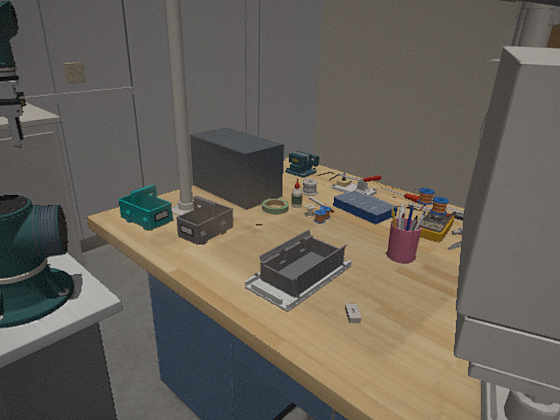

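View pics/top0.png

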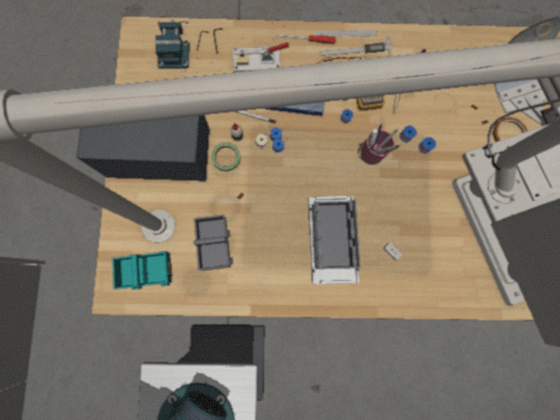

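View pics/wrist0.png

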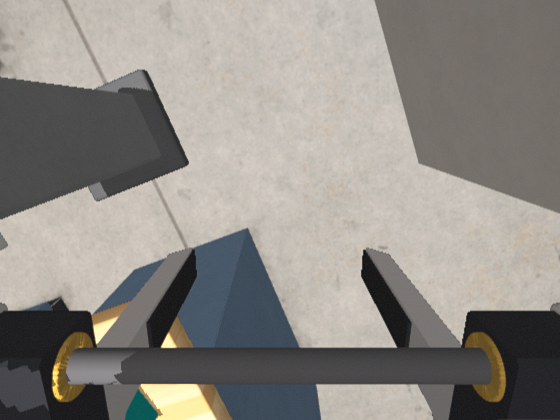

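Grey tote with handle at top (212,242), scene (205,222). Look-alike: turquoise tote at top (142,270), scene (146,207); it is excluded by colour. The lower tote in its cradle is at top (334,239). The post foot at top (158,225) is an obstacle. Next I'll crop the chosen tote and measure it.

```bash
cat > h.py <<'E'
import numpy as np, cv2
from scipy.spatial.transform import Rotation as R
from bench import robot
def toolT(o=None):
    o=o or robot.get_obs()
    T=np.eye(4); T[:3,:3]=R.from_euler('xyz',o['ee_rot']).as_matrix(); T[:3,3]=o['tool_pos']; return T
def snap(n):
    T=toolT(); s=robot.snapshot(n)
    W=np.array(s['world_from_camera']) if n!='wrist' else T@np.array(s['mount'])
    return s,W
def px2w(s,W,u,v,z):
    d=W[:3,:3]@np.array([(u-s['cx'])/s['fx'],(v-s['cy'])/s['fy'],1]); p=W[:3,3]
    return p+d*(z-p[2])/d[2]
def w2px(s,W,P):
    c=np.linalg.inv(W)@np.append(P,1); return np.array([s['fx']*c[0]/c[2]+s['cx'],s['fy']*c[1]/c[2]+s['cy']])
def to_tool(P,o=None):  # shift in tool axes mm from present
    T=toolT(o); return (T[:3,:3].T@(np.array(P)-T[:3,3])*1000).round(1)
E
python3 - <<'E'
from h import *
s,W=snap("top"); im=s['color']
print('post',px2w(s,W,158,227,0)); print('tote corners')
for n,(x0,y0,x1,y1) in dict(a=(180,200,250,280),b=(300,185,420,295)).items():
    c=im[y0:y1,x0:x1]; f=7 if n=='a' else 5
    cv2.imwrite(f'pics/crop_{n}.png',cv2.resize(c,None,fx=f,fy=f,interpolation=cv2.INTER_CUBIC))
E
```

```text
post [0.52999929 0.13766377 0.        ]
tote corners
```

View pics/crop_a.png

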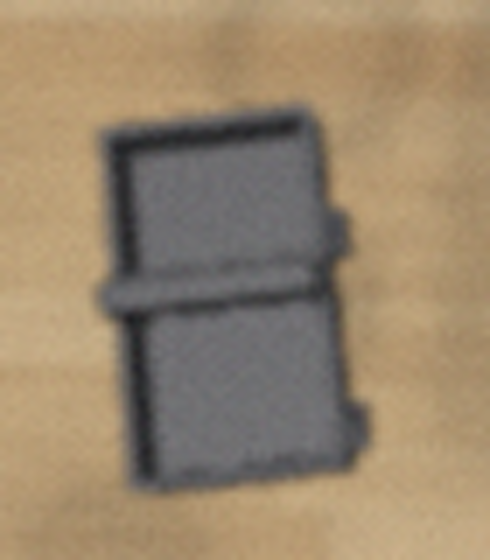

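View pics/crop_b.png

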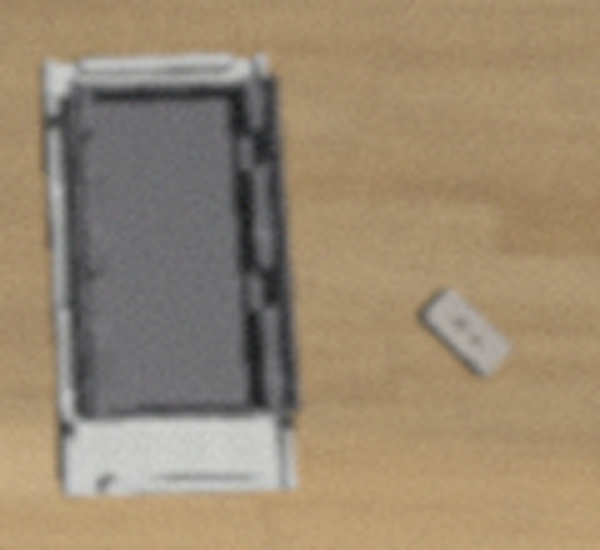

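Crop a shows the grey tote: the near lug pair is at (355,430) and (340,235), so its label end points at the robot. In crop b the lower tote is slid towards the far (label) end, with notches near (262,145) and (262,290). I'll retract first to clear the post at (0.53,0.14).

```bash
python3 -m creep '[[-50,-20,0,0,0,0,0],[-100,-40,0,0,0,0,0],[-150,-60,0,0,0,0,0],[-180,-70,0,0,0,0,0],[-180,-70,0,0,0,0,0]]'; python3 - <<'E'
from h import *
o=robot.get_obs(); print(o['joint_positions'].round(3))
print(to_tool([0.36,0.13,0.24]),to_tool([0.38,-0.03,0.24]))
E
```

```text
time: 1.62
tool_pos: [0.133, 0.345, 0.244]
ee_rot: [-1.572, -0.005, 1.203]
wrist_force: [-0.6, 0.9, -0.6]
width: 0.0941
[ 1.049 -0.327  1.6    0.     1.863 -0.154]
[-118.9    3.6 -289.2] [-261.     2.9 -365.4]
```

```bash
python3 -m creep '[[-20,0,-55,0,10,0,0],[-44,0,-110,0,20,0,0],[-68,0,-165,0,30,0,0],[-92,0,-220,0,40,0,0],[-115,0,-280,0,50,0,0]]'; python3 - <<'E'
from h import *
o=robot.get_obs(); print(o['joint_positions'].round(3))
print(to_tool([0.40,-0.03,0.24]),to_tool([0.48,-0.03,0.24]))
E
```

```text
time: 2.25
tool_pos: [0.3536, 0.1372, 0.2414]
ee_rot: [-1.57, -0.0, 0.325]
wrist_force: [0.0, 0.1, 0.2]
width: 0.0939
[ 2.200e-01 -3.010e-01  1.586e+00  1.000e-03  1.856e+00 -1.050e-01]
[  -9.4    1.3 -173.3] [  66.4    1.3 -198.8]
```

```bash
python3 -m creep '[[0,0,-55,0,4,0,0],[5,0,-110,0,8,0,0],[25,0,-160,0,11,0,0],[60,0,-180,0,11,0,0],[60,0,-180,0,11,0,0]]'; python3 - <<'E'
from h import *
print(robot.get_obs()['joint_positions'].round(3))
s,W=snap("wrist"); cv2.imwrite('pics/w1.png',s['color'])
for n in("upper_tote","handle","tote_label","lug"):
    print(n,[([round(float(v),4) for v in d["point"]],round(d["p"],2),w2px(s,W,d['point']).round()) for d in robot.landmark_of(n,"wrist")])
E
```

```text
time: 2.88
tool_pos: [0.4687, -0.0135, 0.2391]
ee_rot: [-1.569, 0.005, 0.136]
wrist_force: [-0.6, 0.2, -0.3]
width: 0.094
[-0.15  -0.094  1.42   0.     1.821 -0.286]
upper_tote [([0.4034, 0.1647, -0.0031], 0.76, array([245.,  23.])), ([0.4803, -0.0287, -0.0012], 0.72, array([286., 190.]))]
handle [([0.4808, -0.0308, 0.0929], 0.89, array([288., 210.]))]
tote_label [([0.4124, 0.0945, 0.0363], 0.74, array([243.,  84.])), ([0.4155, -0.036, 0.0369], 0.68, array([234., 195.]))]
lug [([0.4587, 0.1183, 0.0028], 0.95, array([286.,  71.])), ([0.4423, -0.0815, 0.0031], 0.65, array([254., 224.]))]
```

View pics/w1.png

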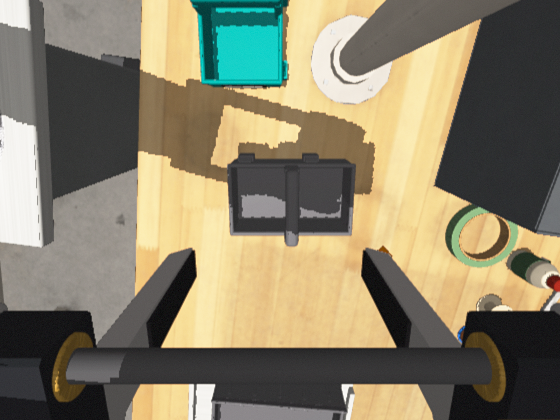

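```bash
python3 - <<'E'
from h import *
im=cv2.imread('pics/w1.png')[140:260,210:370]
cv2.imwrite('pics/w1c.png',cv2.resize(im,None,fx=5,fy=5,interpolation=cv2.INTER_CUBIC))
E
```

```text
(no output)
```

View pics/w1c.png

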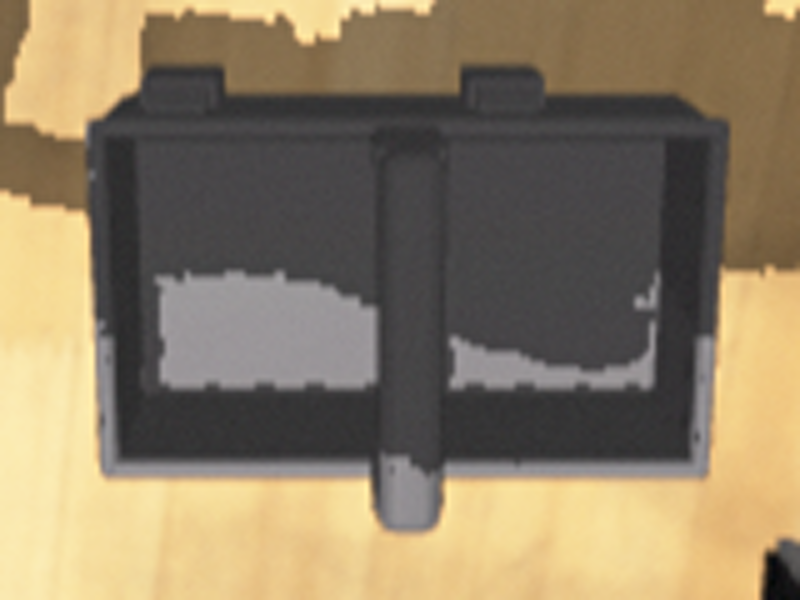

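```bash
python3 - <<'E'
from h import *
s,W=snap("wrist")
c=np.array([px2w(s,W,210+u/5,140+v/5,0.06) for u,v in [(88,122),(728,122),(708,477),(102,475)]])
print(c.round(4)); m=c.mean(0); print('centre',m)
for a,b in((0,1),(3,2),(3,0),(2,1)):
    d=c[b]-c[a]; print(np.linalg.norm(d[:2]),np.degrees(np.arctan2(d[1],d[0])))
# bar bottom at crop (375..442), z 0.104; 
for u,v in((383,160),(441,160),(375,500),(443,500)): print(px2w(s,W,210+u/5,140+v/5,0.104).round(4))
print('tool shift to handle, tip z 0.073:',to_tool([m[0],m[1],0.073]))
E
```

```text
[[ 0.4049  0.0051  0.06  ]
 [ 0.551   0.0254  0.06  ]
 [ 0.5634 -0.0605  0.06  ]
 [ 0.4166 -0.0804  0.06  ]]
centre [ 0.48398053 -0.02761074  0.06      ]
0.14747447418375811 7.904949905033307
0.14816096672974505 7.714094053771626
0.08632519224394254 97.80506180050791
0.08682024312009518 98.25813213930601
[0.4715 0.0128 0.104 ]
[0.4833 0.0145 0.104 ]
[ 0.4805 -0.0613  0.104 ]
[ 0.4952 -0.0593  0.104 ]
tool shift to handle, tip z 0.073: [ 15.1 169.5 -18.1]
```

```bash
python3 -m creep '[[8,45,-10,0,0,0,0],[15,90,-18,0,0,0,0],[15,125,-18,0,0,0,0],[15,150,-18,0,0,0,0],[15,168,-18,0,0,0,0]]'; python3 -m creep '[[0,0,0,0,0,0,255],[0,0,0,0,0,0,255],[0,0,0,0,0,0,255],[0,0,0,0,0,0,255],[0,0,0,0,0,0,255]]';python3 -m creep '[[0,0,0,0,0,0,255],[0,0,0,0,0,0,255],[0,0,0,0,0,0,255],[0,0,0,0,0,0,255]]'; python3 - <<'E'
from h import *
s,W=snap("wrist"); cv2.imwrite('pics/w2.png',s['color'])
E
```

```text
time: 3.8
tool_pos: [0.4835, -0.0276, 0.0733]
ee_rot: [-1.571, 0.0, 0.139]
wrist_force: [0.0, -0.0, 0.5]
width: 0.0939
time: 4.42
tool_pos: [0.4844, -0.0282, 0.0745]
ee_rot: [-1.571, -0.001, 0.138]
wrist_force: [-0.3, -0.4, 0.8]
width: 0.0476
time: 4.92
tool_pos: [0.4841, -0.0281, 0.074]
ee_rot: [-1.571, 0.0, 0.138]
wrist_force: [-0.1, 0.6, -0.8]
width: 0.0076
```

View pics/w2.png

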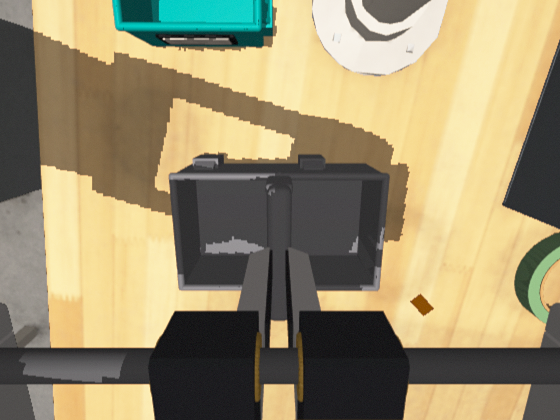

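```bash
python3 -m creep '[[0,0,0,0,0,0,255],[0,0,0,0,0,0,255]]'; python3 - <<'E'
from h import *
s,W=snap("wrist"); im=s['color'][150:420,150:410]; cv2.imwrite('pics/w3.png',cv2.resize(im,None,fx=2.2,fy=2.2,interpolation=cv2.INTER_CUBIC))
for z in(0.08,0.104):
  for dy in(.035,-.035):
    print(w2px(s,W,[0.484-dy*.137,-.0276+dy,z]))
E
```

```text
time: 5.22
tool_pos: [0.4841, -0.0281, 0.074]
ee_rot: [-1.571, 0.0, 0.138]
wrist_force: [0.5, 0.4, 0.9]
width: 0.0006
[278.19166876 190.7967127 ]
[278.14385359 293.17049662]
[278.10693451 200.2485139 ]
[278.0618359  313.01700153]
```

View pics/w3.png

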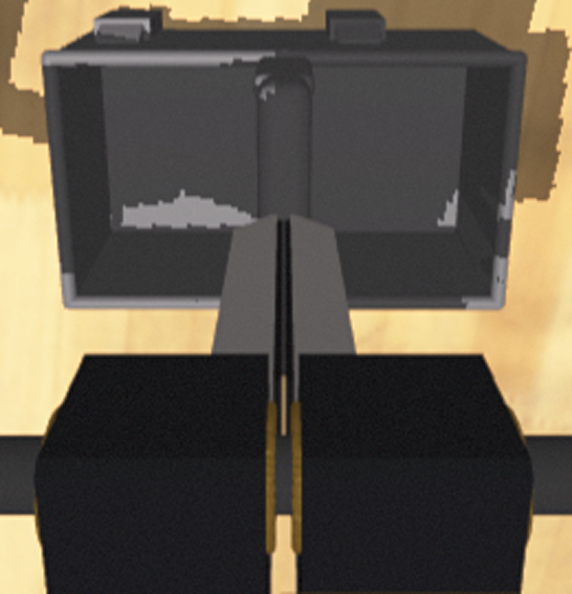

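```bash
python3 - <<'E'
from h import *
s,W=snap("scene"); T=toolT()
print(T[:3,3], w2px(s,W,T[:3,3]), w2px(s,W,[.484,-.0276,.104]))
im=s['color'][140:260,130:270]; cv2.imwrite('pics/s3.png',cv2.resize(im,None,fx=5,fy=5,interpolation=cv2.INTER_CUBIC))
E
```

```text
[ 0.48416975 -0.02808599  0.07408608] [205.18717478 208.06652768] [204.56555    198.39312999]
```

View pics/s3.png

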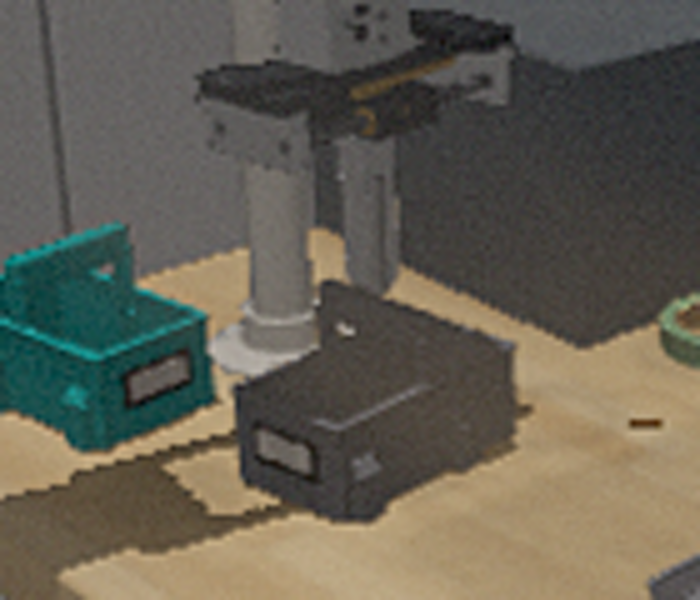

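The fingers shut to 0.6 mm with nothing between them. In the scene crop the tips end at (375,290), just above the handle's top edge, while the reported TCP should be 30 mm lower. The wrist picture agrees: the tip edge at (278,250) works out about 36 mm above the TCP. So the tips sit higher than reported. I'll reopen and check before going lower.

```bash
python3 -m creep '[[0,-5,0,0,0,0,0],[0,-5,0,0,0,0,0],[0,-5,0,0,0,0,0],[0,-5,0,0,0,0,0],[0,-5,0,0,0,0,0]]'; python3 -m creep '[[0,0,0,0,0,0,0],[0,0,0,0,0,0,0],[0,0,0,0,0,0,0],[0,0,0,0,0,0,0]]'; python3 - <<'E'
from h import *
s,W=snap("scene"); T=toolT()
im=s['color'].copy()
f=5;c=cv2.resize(im[140:260,130:270],None,fx=f,fy=f,interpolation=cv2.INTER_CUBIC)
def d(P,col):
    p=(w2px(s,W,P)-[130,140])*f; cv2.circle(c,tuple(int(v) for v in p),4,col,-1)
for x in(-.047,.047): d((T@[x,0,0,1])[:3],(0,0,255)); d((T@[x,-.03,0,1])[:3],(0,255,255))
Y=np.radians(187.85)
for x in(-7,7):
  for y in(-35,35):
    for z in(80,104): d([.484+(x*np.cos(Y)-y*np.sin(Y))/1e3,-.0276+(x*np.sin(Y)+y*np.cos(Y))/1e3,z/1e3],(0,255,0))
for x in(-72,72):
  for y in(-42,42):
    d([.484+(x*np.cos(Y)-y*np.sin(Y))/1e3,-.0276+(x*np.sin(Y)+y*np.cos(Y))/1e3,.06],(255,100,0))
cv2.imwrite('pics/s4.png',c)
s,W=snap("wrist");cv2.imwrite('pics/w4.png',s['color'])
E
```

```text
time: 5.95
tool_pos: [0.4841, -0.0281, 0.079]
ee_rot: [-1.571, 0.0, 0.138]
wrist_force: [-0.0, 0.4, 0.7]
width: 0.0469
time: 6.45
tool_pos: [0.4841, -0.0281, 0.0791]
ee_rot: [-1.571, -0.0, 0.138]
wrist_force: [-0.3, -0.0, 0.1]
width: 0.0873
```

View pics/s4.png

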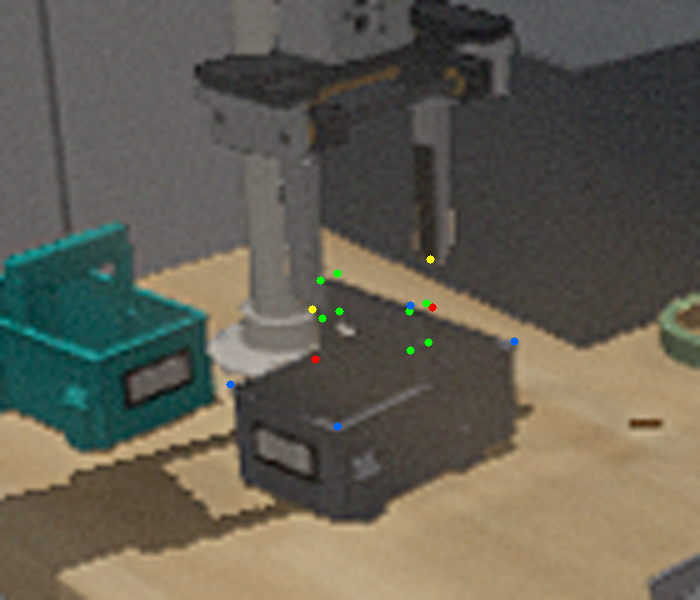

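View pics/w4.png

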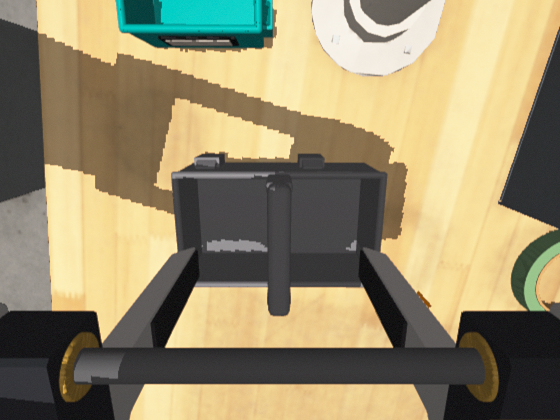

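Overlay: the tote model (green and blue) fits the picture. The fingers end at the yellow marks, 30 mm above the reported TCP (red). So the real tips are about 32 mm short of the TCP, and I'll go down by that much.

```bash
python3 -m creep '[[0,12,0,0,0,0,0],[0,24,0,0,0,0,0],[0,36,0,0,0,0,0],[0,36,0,0,0,0,0]]'; python3 - <<'E'
from h import *
s,W=snap("scene"); cv2.imwrite('pics/s5.png',cv2.resize(s['color'][140:260,130:270],None,fx=5,fy=5,interpolation=cv2.INTER_CUBIC))
s,W=snap("wrist");cv2.imwrite('pics/w5.png',s['color'])
E
```

```text
time: 7.05
tool_pos: [0.4828, -0.0278, 0.0412]
ee_rot: [-1.57, 0.003, 0.138]
wrist_force: [-0.6, 0.4, -0.3]
width: 0.0939
```

View pics/s5.png

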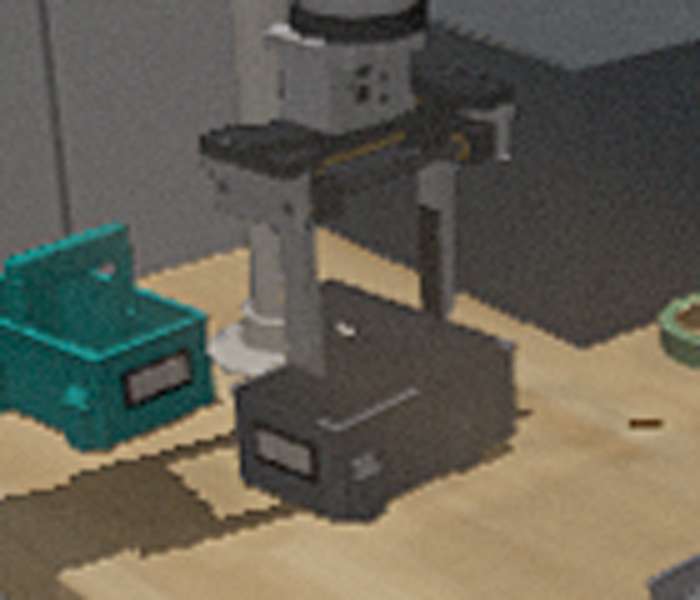

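View pics/w5.png

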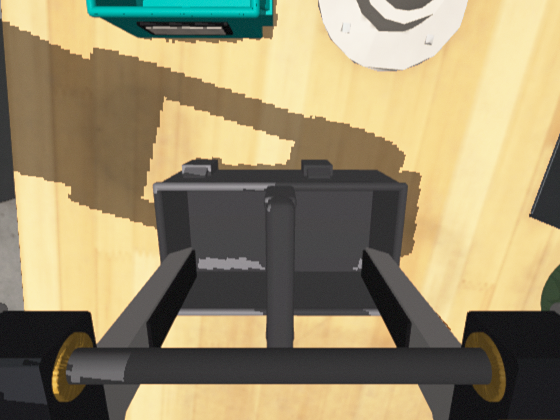

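The fingers now straddle the bar in both views: scene crop (310,375) and (440,310). Closing.

```bash
python3 -m creep '[[0,0,0,0,0,0,255],[0,0,0,0,0,0,255],[0,0,0,0,0,0,255],[0,0,0,0,0,0,255],[0,0,0,0,0,0,255]]';python3 -m creep '[[0,0,0,0,0,0,255],[0,0,0,0,0,0,255],[0,0,0,0,0,0,255],[0,0,0,0,0,0,255],[0,0,0,0,0,0,255]]'
```

```text
time: 7.78
tool_pos: [0.4842, -0.0281, 0.0431]
ee_rot: [-1.571, -0.0, 0.138]
wrist_force: [0.0, 0.7, -0.0]
width: 0.047
time: 8.4
tool_pos: [0.4842, -0.0281, 0.043]
ee_rot: [-1.571, -0.0, 0.138]
wrist_force: [-0.4, 1.3, 0.5]
width: 0.0134
```

```bash
python3 -m creep '[[0,0,0,0,0,0,255],[0,-10,0,0,0,0,255],[0,-30,0,0,0,0,255],[0,-60,0,0,0,0,255],[0,-90,0,0,0,0,255]]';python3 -m creep '[[0,-30,0,0,0,0,255],[0,-50,0,0,0,0,255],[0,-50,0,0,0,0,255]]'; python3 - <<'E'
from h import *
print(robot.get_obs()['joint_positions'].round(3))
s,W=snap("wrist");cv2.imwrite('pics/w6.png',s['color'])
s,W=snap("scene"); cv2.imwrite('pics/s6.png',cv2.resize(s['color'][100:330,130:380],None,fx=3,fy=2.6,interpolation=cv2.INTER_CUBIC))
for n in("cradle","cradle_label_end","shoulder_level","home_level"): 
  for c in("scene","wrist"): print(n,c,[([round(float(v),4) for v in d["point"]],round(d["p"],2)) for d in robot.landmark_of(n,c)])
E
```

```text
time: 9.02
tool_pos: [0.4835, -0.028, 0.1337]
ee_rot: [-1.57, 0.001, 0.138]
wrist_force: [0.3, -0.0, -3.5]
width: 0.014
time: 9.4
tool_pos: [0.4851, -0.0283, 0.185]
ee_rot: [-1.572, -0.004, 0.138]
wrist_force: [-0.0, 0.1, -3.9]
width: 0.0139
[-0.175 -0.062  1.496  0.     1.704 -0.313]
cradle scene [([0.5005, -0.3696, -0.0041], 0.75)]
cradle wrist []
cradle_label_end scene [([0.6292, -0.3675, 0.0075], 0.65)]
cradle_label_end wrist [([0.7484, -0.0512, 0.0032], 0.49), ([0.4834, -0.0294, 0.1399], 0.31)]
shoulder_level scene [([0.5093, -0.3776, 0.0573], 0.86)]
shoulder_level wrist [([0.4833, -0.0285, 0.233], 0.56)]
home_level scene [([0.5025, -0.3758, 0.0288], 0.97)]
home_level wrist []
```

View pics/s6.png

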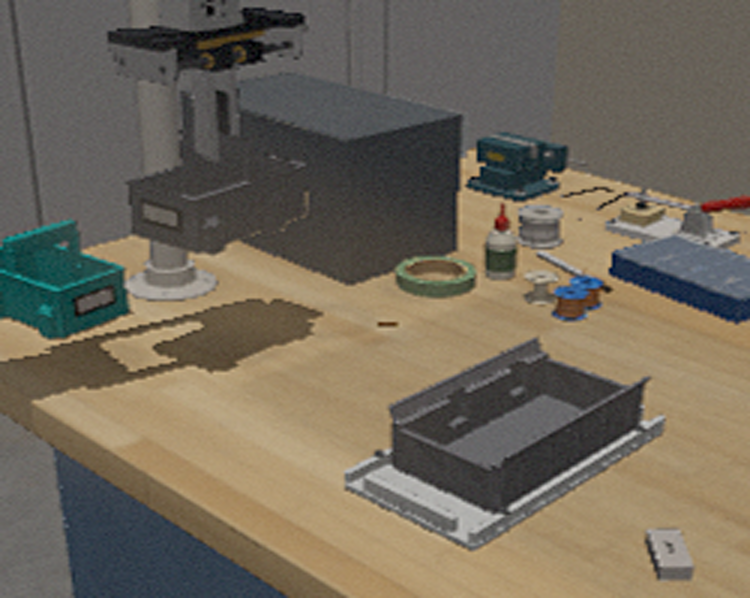

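View pics/w6.png

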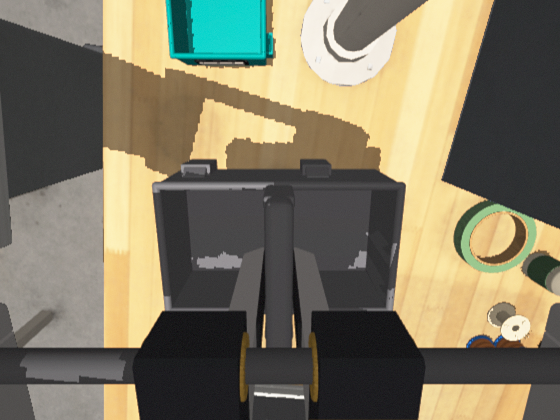

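Lifted: z force −3.9 N (about 0.3–0.4 kg), width 14 mm, tote level in the scene crop at (215,205). I'll move it sideways clear of the cabinet, then turn.

```bash
python3 -m creep '[[-4,0,-40,0,0,0,255],[-8,0,-80,0,0,0,255],[-12,0,-120,0,8,0,255],[-17,0,-150,0,18,0,255],[-17,0,-171,0,28,0,255]]'
python3 -m creep '[[0,0,0,0,10,0,255],[0,0,0,0,20,0,255],[0,0,0,0,30,0,255],[0,0,0,0,40,0,255],[0,0,0,0,50,0,255]]'
python3 -m creep '[[0,0,0,0,10,0,255],[0,0,0,0,20,0,255],[0,0,0,0,30,0,255],[0,0,0,0,40,0,255],[0,0,0,0,50,0,255]]'
python3 -c "
from h import *
o=robot.get_obs();print(o['joint_positions'].round(3),np.degrees(o['ee_rot']))"
```

```text
time: 10.52
tool_pos: [0.4906, -0.2013, 0.1828]
ee_rot: [-1.571, 0.0, -0.358]
wrist_force: [0.7, -0.4, -3.0]
width: 0.0137
time: 11.15
tool_pos: [0.4909, -0.1998, 0.1828]
ee_rot: [-1.571, 0.0, -1.229]
wrist_force: [-0.1, 0.3, -3.4]
width: 0.0138
time: 11.78
tool_pos: [0.4909, -0.1998, 0.1829]
ee_rot: [-1.571, 0.0, -2.101]
wrist_force: [0.3, -0.8, -3.8]
width: 0.0138
[-0.494  0.041  1.398  0.     1.703  1.608] [-9.00199198e+01  6.77363216e-03 -1.20401973e+02]
```

```bash
python3 -m creep '[[0,0,0,0,10,0,255],[0,0,0,0,20,0,255],[0,0,0,0,30,0,255],[0,0,0,0,40,0,255],[0,0,0,0,50,0,255]]'
python3 -c "
from h import *
o=robot.get_obs();print(o['joint_positions'].round(3),np.degrees(o['ee_rot']),to_tool([.505,-.28,.183]))"
```

```text
time: 12.4
tool_pos: [0.4909, -0.1998, 0.1829]
ee_rot: [-1.571, -0.0, -2.974]
wrist_force: [0.5, 0.8, -2.9]
width: 0.0134
[-0.494  0.041  1.398  0.     1.703  2.48 ] [-9.00196944e+01 -1.25591337e-02 -1.70402162e+02] [-0.6 -0.2 81.5]
```

```bash
python3 -m creep '[[0,0,40,0,0,0,255],[0,0,82,0,3,0,255],[0,0,95,0,6,0,255],[0,0,95,0,8.5,0,255],[0,0,95,0,8.5,0,255]]'
python3 - <<'E'
from h import *
o=robot.get_obs();print(o['joint_positions'].round(3),np.degrees(o['ee_rot']))
s,W=snap("wrist");cv2.imwrite('pics/w7.png',s['color'])
E
```

```text
time: 13.02
tool_pos: [0.5072, -0.2929, 0.1828]
ee_rot: [-1.572, -0.0, -3.116]
wrist_force: [-0.8, 0.1, -3.8]
width: 0.0139
[-6.210e-01  1.660e-01  1.262e+00  1.000e-03  1.714e+00  2.496e+00] [-9.00612207e+01 -2.18365699e-02 -1.78558243e+02]
```

View pics/w7.png

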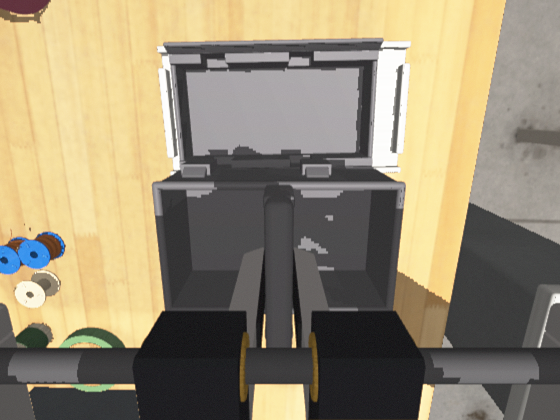

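```bash
python3 - <<'E'
import cv2
im=cv2.imread('pics/w7.png')[30:215,150:420]
cv2.imwrite('pics/w7c.png',cv2.resize(im,None,fx=2.95,fy=2.95,interpolation=cv2.INTER_CUBIC))
E
```

```text
(no output)
```

View pics/w7c.png

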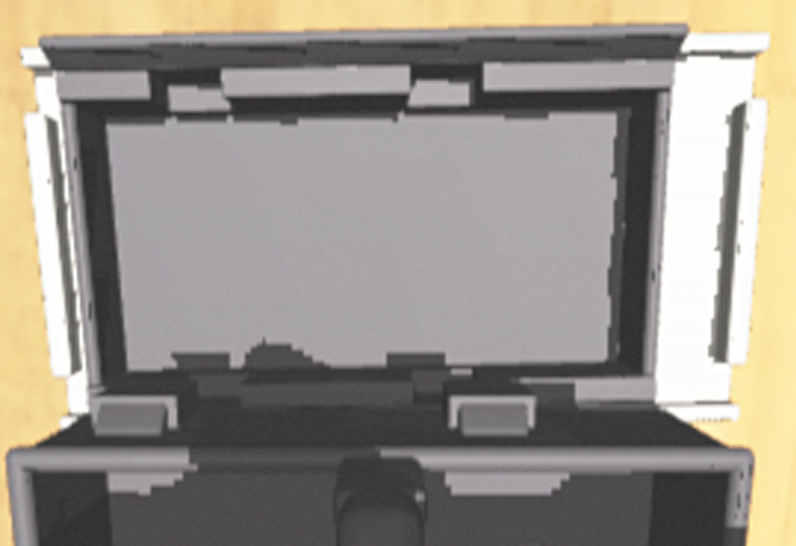

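```bash
cat > m7.py <<'E'
from h import *
s,W=snap("wrist")
P=lambda u,v,z: px2w(s,W,150+u/2.95,30+v/2.95,z)
E
python3 - <<'E'
from m7 import *
T=toolT()
n=[P(u,v,.058) for u,v in((62,102),(152,100),(222,98),(411,95),(484,92),(672,89))]
for p in n: print(p.round(4))
d=n[5]-n[0]; print('ang',np.degrees(np.arctan2(-d[1],-d[0])))
c1=(n[1]+n[2])/2; c2=(n[3]+n[4])/2; print('notches',c1,c2,np.linalg.norm(c1-c2),'mid x',c1[0]-.055,c2[0]+.025)
# shoulder lower side inner edge
print('lower shoulder inner', P(600,380,.058), P(500,380,.058))
# cradle plate ends z .008 / guides
for u,v,z in((25,50,.024),(768,38,.024),(770,50,.008),(50,70,.008),(100,410,.008),(738,410,.024),(62,428,.024)): print((u,v),P(u,v,z).round(4))
# outer wall top z=.07
print('wall top', P(40,40,.07),P(688,26,.07))
z0=T[2,3]-.043
# held rim z0+.06
a,b=P(10,455,z0+.06),P(752,455,z0+.06); print('held rim',a,b,(a+b)/2, 'tool',T[:3,3], np.degrees(np.arctan2(a[1]-b[1],a[0]-b[0])))
E
```

```text
[ 0.6083 -0.4138  0.058 ]
[ 0.5805 -0.4151  0.058 ]
[ 0.5589 -0.4162  0.058 ]
[ 0.5006 -0.4184  0.058 ]
[ 0.4781 -0.4199  0.058 ]
[ 0.4203 -0.4221  0.058 ]
ang 2.5288607981085436
notches [ 0.56967631 -0.41561706  0.058     ] [ 0.48936305 -0.41914927  0.058     ] 0.080390895599586 mid x 0.5146763102595612 0.5143630512442738
lower shoulder inner [ 0.43485146 -0.3324798   0.058     ] [ 0.46810772 -0.33167799  0.058     ]
(25, 50) [ 0.6295 -0.4337  0.024 ]
(768, 38) [ 0.3808 -0.4435  0.024 ]
(770, 50) [ 0.3741 -0.4426  0.008 ]
(50, 70) [ 0.6264 -0.43    0.008 ]
(100, 410) [ 0.6151 -0.3103  0.008 ]
(738, 410) [ 0.3754 -0.3185  0.024 ]
(62, 428) [ 0.6252 -0.3058  0.024 ]
wall top [ 0.61018001 -0.42909542  0.07      ] [ 0.42055444 -0.43747577  0.07      ]
held rim [ 0.58128209 -0.3323521   0.20004292] [ 0.43508551 -0.33586206  0.20004292] [ 0.5081838  -0.33410708  0.20004292] tool [ 0.50730859 -0.2927467   0.18304292] 1.3753188211842056
```

```bash
python3 - <<'E'
from m7 import *
T=toolT(); z0=T[2,3]-.043
Y=np.radians(1.40); x=np.array([np.cos(Y),np.sin(Y)]); y=np.array([-np.sin(Y),np.cos(Y)])
for u,v,z in((135,397,.03),(495,395,.03),(10,455,.06),(752,455,.06),(97,403,.03),(178,397,.03)):
    p=P(u,v,z0+z); d=p[:2]-T[:2,3]; print((u,v),'tote-frame rel tool mm',(1e3*d@x).round(1),(1e3*d@y).round(1))
print('to goal above (underside .075)',to_tool([.5126,-.374,.118]), 'y-1.3:',to_tool([.5126,-.3753,.118]))
E
```

```text
(135, 397) tote-frame rel tool mm 54.8 -48.4
(495, 395) tote-frame rel tool mm -25.6 -48.8
(10, 455) tote-frame rel tool mm 73.0 -41.3
(752, 455) tote-frame rel tool mm -73.2 -41.2
(97, 403) tote-frame rel tool mm 63.4 -47.0
(178, 397) tote-frame rel tool mm 45.2 -48.4
to goal above (underside .075) [-3.2 65.1 81.3] y-1.3: [-3.1 65.1 82.6]
```

```bash
python3 -m creep '[[-3,0,30,0,-1.1,0,255],[-3.5,0,60,0,-1.1,0,255],[-3.5,0,82,0,-1.1,0,255],[-3.5,20,82,0,-1.1,0,255],[-3.5,40,82,0,-1.1,0,255]]'
python3 -m creep '[[0,0,0,0,0,0,255],[0,0,0,0,0,0,255]]'
python3 - <<'E'
from h import *
o=robot.get_obs();print(o['joint_positions'].round(3),np.degrees(o['ee_rot']))
print('goal',to_tool([.5129,-.3746,.118]))
s,W=snap("wrist");cv2.imwrite('pics/w8.png',cv2.resize(s['color'][60:300,120:440],None,fx=2.4,fy=2.4,interpolation=cv2.INTER_CUBIC))
E
```

```text
time: 13.8
tool_pos: [0.513, -0.3756, 0.1428]
ee_rot: [-1.571, 0.001, -3.098]
wrist_force: [-0.1, -0.9, -3.6]
width: 0.0139
time: 14.05
tool_pos: [0.5132, -0.3754, 0.144]
ee_rot: [-1.57, 0.001, -3.097]
wrist_force: [0.3, 0.1, -2.4]
width: 0.0136
[-0.721  0.285  1.197  0.     1.659  2.376] [-8.99633507e+01  5.51340468e-02 -1.77452373e+02]
goal [ 0.3 26.  -0.8]
```

View pics/w8.png

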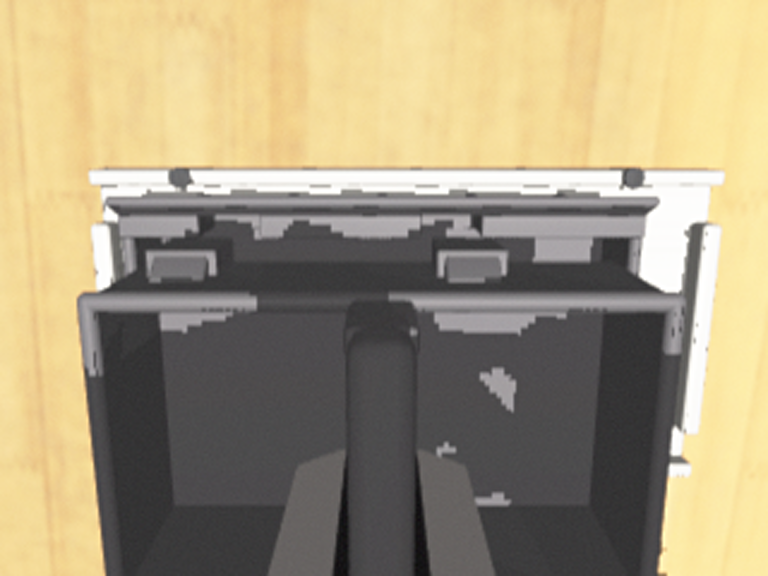

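Lugs (crop 181 and 473) line up with notch centres (231 and 452) to about 0.6 mm, allowing for the height difference. Lowering gently.

```bash
python3 -m creep '[[0.5,8,-0.5,0,0,0,255],[0.5,16,-0.5,0,0,0,255],[0.5,24,-0.5,0,0,0,255],[0.5,30,-0.5,0,0,0,255],[0.5,34,-0.5,0,0,0,255]]'
python3 -m creep '[[0,2,0,0,0,0,255],[0,4,0,0,0,0,255],[0,6,0,0,0,0,255],[0,6,0,0,0,0,255]]'
```

```text
time: 14.72
tool_pos: [0.5121, -0.3746, 0.1083]
ee_rot: [-1.571, -0.001, -3.098]
wrist_force: [1.1, 0.2, -3.5]
width: 0.0139
time: 15.22
tool_pos: [0.5122, -0.3748, 0.1029]
ee_rot: [-1.571, -0.0, -3.097]
wrist_force: [-1.2, 0.7, -2.7]
width: 0.0136
```

```bash
python3 -m creep '[[0,1,0,0,0,0,255],[0,2,0,0,0,0,255],[0,3,0,0,0,0,255],[0,3,0,0,0,0,255]]'
python3 -m creep '[[0,1,0,0,0,0,255],[0,2,0,0,0,0,255],[0,3,0,0,0,0,255],[0,3,0,0,0,0,255]]'
```

```text
time: 15.72
tool_pos: [0.5122, -0.3747, 0.0999]
ee_rot: [-1.571, -0.0, -3.097]
wrist_force: [0.2, 1.2, -4.0]
width: 0.0138
time: 16.23
tool_pos: [0.5122, -0.3747, 0.0968]
ee_rot: [-1.571, -0.0, -3.098]
wrist_force: [0.2, 1.0, -2.7]
width: 0.0139
```

```bash
python3 -m creep '[[0,1,0,0,0,0,255],[0,2,0,0,0,0,255],[0,3,0,0,0,0,255],[0,4,0,0,0,0,255],[0,4,0,0,0,0,255]]'
python3 -m creep '[[0,1,0,0,0,0,255],[0,2,0,0,0,0,255],[0,3,0,0,0,0,255],[0,4,0,0,0,0,255],[0,4,0,0,0,0,255]]'
```

```text
time: 16.85
tool_pos: [0.5122, -0.3747, 0.0929]
ee_rot: [-1.571, -0.0, -3.098]
wrist_force: [0.1, -0.4, -3.0]
width: 0.0139
time: 17.48
tool_pos: [0.5122, -0.3747, 0.0889]
ee_rot: [-1.571, -0.0, -3.097]
wrist_force: [-1.2, -0.1, -3.3]
width: 0.0136
```

Past the shoulder level with no contact, so the lugs are in the notches. Continuing down.

```bash
python3 -m creep '[[0,2,0,0,0,0,255],[0,4,0,0,0,0,255],[0,6,0,0,0,0,255],[0,8,0,0,0,0,255],[0,8,0,0,0,0,255]]'
python3 -m creep '[[0,1,0,0,0,0,255],[0,2,0,0,0,0,255],[0,3,0,0,0,0,255],[0,4,0,0,0,0,255],[0,4,0,0,0,0,255]]'
python3 -m creep '[[0,1,0,0,0,0,255],[0,2,0,0,0,0,255],[0,3,0,0,0,0,255],[0,3,0,0,0,0,255]]'
```

```text
time: 18.1
tool_pos: [0.5122, -0.3747, 0.0807]
ee_rot: [-1.571, -0.0, -3.098]
wrist_force: [0.1, -0.1, -3.4]
width: 0.0133
time: 18.73
tool_pos: [0.5122, -0.3747, 0.0769]
ee_rot: [-1.571, -0.0, -3.097]
wrist_force: [-0.4, -0.3, -3.0]
width: 0.0139
time: 19.23
tool_pos: [0.5122, -0.3747, 0.0739]
ee_rot: [-1.571, -0.0, -3.097]
wrist_force: [0.2, 0.2, -2.6]
width: 0.0141
```

```bash
python3 -m creep '[[0,0.5,0,0,0,0,255],[0,1,0,0,0,0,255],[0,1.5,0,0,0,0,255],[0,1.5,0,0,0,0,255]]'
python3 -m creep '[[0,0.5,0,0,0,0,255],[0,1,0,0,0,0,255],[0,1.5,0,0,0,0,255],[0,1.5,0,0,0,0,255]]'
```

```text
time: 19.73
tool_pos: [0.5123, -0.3748, 0.0725]
ee_rot: [-1.571, -0.0, -3.098]
wrist_force: [-0.9, 0.9, -3.1]
width: 0.0137
time: 20.23
tool_pos: [0.5123, -0.3748, 0.0712]
ee_rot: [-1.571, 0.0, -3.098]
wrist_force: [-0.7, 1.1, -3.0]
width: 0.0139
```

```bash
python3 -m creep '[[0,0.5,0,0,0,0,255],[0,1,0,0,0,0,255],[0,1,0,0,0,0,255]]'
python3 -m creep '[[0,0.5,0,0,0,0,255],[0,1,0,0,0,0,255],[0,1,0,0,0,0,255]]'
python3 - <<'E'
from h import *
s,W=snap("scene"); cv2.imwrite('pics/s9.png',cv2.resize(s['color'][190:310,230:380],None,fx=5,fy=5,interpolation=cv2.INTER_CUBIC))
s,W=snap("wrist"); cv2.imwrite('pics/w9.png',s['color'])
E
```

```text
time: 20.6
tool_pos: [0.5123, -0.3748, 0.0711]
ee_rot: [-1.57, 0.0, -3.097]
wrist_force: [-2.6, 1.3, 3.2]
width: 0.0136
time: 20.98
tool_pos: [0.5124, -0.3749, 0.0711]
ee_rot: [-1.57, 0.001, -3.097]
wrist_force: [-2.9, 2.7, 7.9]
width: 0.0138
```

View pics/s9.png

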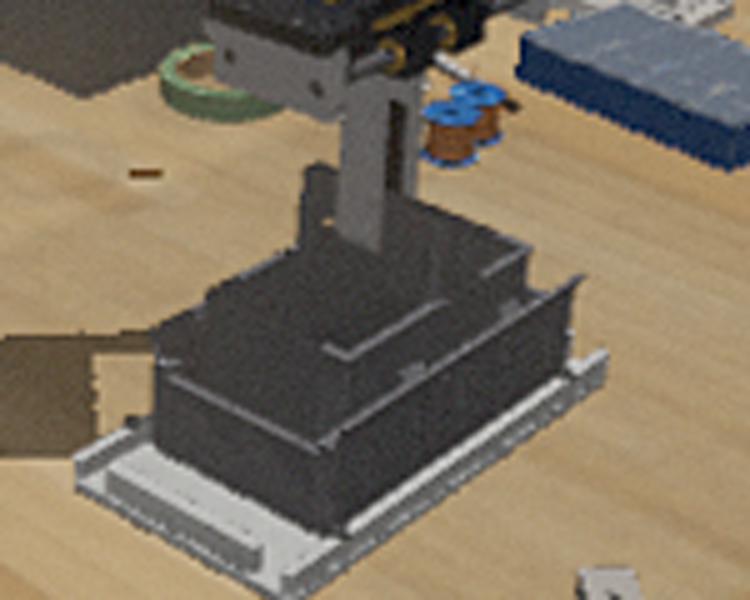

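View pics/w9.png

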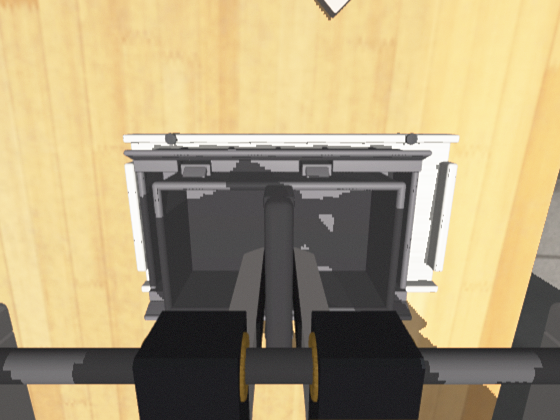

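Contact at TCP 0.0711 m, exactly the expected home height (0.028 + 0.043). The lugs at (194,170) and (317,170) are sunk in the notches and the tote is level. I'll ease the pressure and let go.

```bash
python3 -m creep '[[0,-1,0,0,0,0,255],[0,-1.5,0,0,0,0,255],[0,-1.5,0,0,0,0,0],[0,-1.5,0,0,0,0,0],[0,-1.5,0,0,0,0,0]]'
python3 -m creep '[[0,0,0,0,0,0,0],[0,0,0,0,0,0,0],[0,0,0,0,0,0,0],[0,0,0,0,0,0,0],[0,0,0,0,0,0,0]]'
python3 -m creep '[[0,0,0,0,0,0,0],[0,-10,0,0,0,0,0],[0,-30,0,0,0,0,0],[0,-60,0,0,0,0,0],[0,-100,0,0,0,0,0]]'
python3 -m creep '[[0,-40,-20,0,0,0,0],[0,-70,-60,0,0,0,0],[0,-70,-60,0,0,0,0],[0,-70,-60,0,0,0,0]]'
python3 - <<'E'
from h import *
s,W=snap("scene"); cv2.imwrite('pics/s10.png',cv2.resize(s['color'][190:330,230:400],None,fx=4.4,fy=4.2,interpolation=cv2.INTER_CUBIC))
s,W=snap("wrist"); cv2.imwrite('pics/w10.png',s['color'])
for n in("upper_tote","handle","tote_label","cradle","cradle_label_end","steel_block","tape_roll"):
  for c in("scene","wrist"): print(n,c,[([round(float(v),4) for v in d["point"]],round(d["p"],2)) for d in robot.landmark_of(n,c)])
E
```

```text
time: 21.7
tool_pos: [0.5124, -0.3749, 0.0699]
ee_rot: [-1.571, -0.0, -3.098]
wrist_force: [-0.2, 0.2, 0.9]
width: 0.0404
time: 22.32
tool_pos: [0.5123, -0.3748, 0.0706]
ee_rot: [-1.571, 0.0, -3.098]
wrist_force: [0.4, -0.3, 0.4]
width: 0.09
time: 22.95
tool_pos: [0.5119, -0.3744, 0.1711]
ee_rot: [-1.572, -0.001, -3.097]
wrist_force: [0.1, 0.3, -0.1]
width: 0.0942
time: 23.45
tool_pos: [0.5096, -0.3151, 0.2404]
ee_rot: [-1.57, -0.0, -3.097]
wrist_force: [1.4, -1.0, -1.3]
width: 0.0943
upper_tote scene [([0.4004, 0.1665, -0.0065], 0.88), ([0.5136, -0.3758, 0.0266], 0.57), ([0.7512, -0.0516, 0.002], 0.19)]
upper_tote wrist [([0.5111, -0.3761, 0.0269], 0.63), ([0.5726, -0.3195, 0.0303], 0.34)]
handle scene [([0.5107, -0.3725, 0.1181], 0.89), ([0.4048, 0.1659, 0.0918], 0.56)]
handle wrist [([0.5108, -0.3792, 0.1226], 0.95)]
tote_label scene [([0.4084, 0.0952, 0.0365], 0.81), ([0.5868, -0.3736, 0.0596], 0.72)]
tote_label wrist [([0.5824, -0.3707, 0.0609], 0.57)]
cradle scene [([0.4991, -0.3698, 0.0002], 0.72)]
cradle wrist []
cradle_label_end scene []
cradle_label_end wrist [([0.6342, -0.3707, 0.005], 0.64)]
steel_block scene [([0.4674, -0.5519, 0.0003], 0.74), ([0.5141, -0.373, 0.1211], 0.24)]
steel_block wrist []
tape_roll scene [([0.75, -0.0484, 0.0022], 0.73)]
tape_roll wrist [([0.7519, -0.0534, 0.0018], 0.65)]
```

View pics/s10.png

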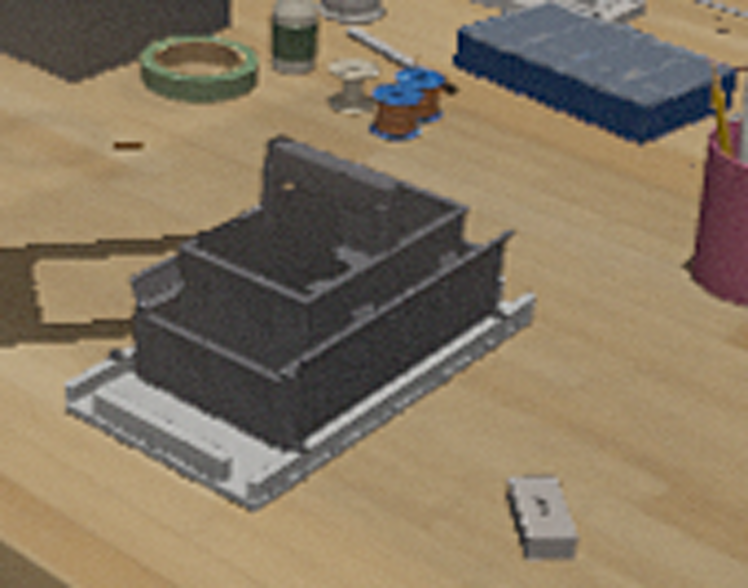

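View pics/w10.png

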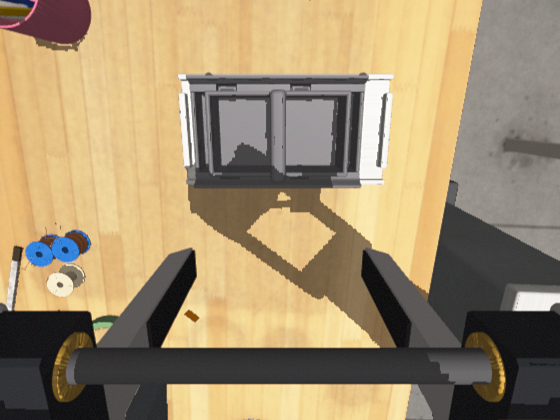

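The tote is nested, level and free in both views (wrist (278,135), scene crop (320,260)). The networks put the handle at z ≈ 0.12 m, which matches 0.028 + 0.092, and the steel block and tape roll have not moved. Handing in.

```bash
python3 -m creep '[[0,0,0,0,0,0,0],[0,0,0,0,0,0,0]]'; python3 -c "
from bench import robot
print(robot.close_job())"
```

```text
time: 24.5
tool_pos: [0.5097, -0.3148, 0.2406]
ee_rot: [-1.571, 0.0, -3.097]
wrist_force: [1.3, 0.8, 0.7]
width: 0.0937
the job is handed in; nothing more can be done
None
```

The upper tote is nested fully home in the lower tote, with both label ends pointing the same way, and released. I handed the job in at about 24.5 s; no verdict was reported.

**What I did:**
- I gripped the grey tote by its handle, lifted it and turned it about 185°.
- I measured the lower tote's notches in a wrist picture: spacing 80.4 mm against 80 nominal, and cradle angle about 2.5°.
- I lowered the tote in small steps. It met the notch floors at exactly the expected home height, and the highest wrist force reading was about 8 N up. Then I let go and backed off.

**Last checks:**
- **Tote:** the networks put its underside at 26.6–26.9 mm (good to about 4 mm) and its handle at 118–123 mm. They are expected at 28 and 120 mm.
- **Label:** it is on the cradle's label side, and the tote looks level in both pictures.
- **Bystanders:** the steel block and tape roll are where they started, within measuring error.

**What disagreed:** the first grip closed on nothing. The fingertips sit about 32 mm behind the reported TCP rather than at it. I saw this in the pictures, went lower and gripped again. The networks' estimates of the cradle's origin also varied by up to 9 mm, so I aligned to the notches instead.

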